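# Tip a slide box out of the packed rack and stand it in the kit bin

### The job

Fetch the orange slide box for this table's kit: tip it forward out of the tightly packed row with its foot still in the rack (its back can be reached from behind the row), then draw it free by the part that sticks out and stand it upright on the floor of the empty narrow compartment of the clear bin. Lower it in rather than letting it fall, leave the other slide boxes standing in their places in the rack (one leaning sideways into the gap is fine), and do not knock over the jars.

Things in the scene. Friction and masses are not known exactly. Their poses are not given: they have to be found in the camera images.
- box_orange: The box to fetch: rigid orange plastic microscope-slide box, 100 deep (x) x 40 thick (y) x 160 high (z), about 0.22 kg. Origin: centre of its underside; x axis from its front (label) face to its rear face, z up its height. At the start it stands upright in the rack, never at either end of the row, front face towards the rack's front.
- orange_top (a point): Centre of the orange box's top face, 160 mm above its origin along its z axis.
- rack: Fixed blue steel rack with one tight row of six upright slide boxes side by side along its y, open above and behind, floor of polished steel. 118 deep (x) x 300 long (y), floor 10 mm above the table. Origin: centre of its underside; -x is its front (towards the robot). Box fronts at x = -50, rears at x = +50, tops flush, 170 mm above the table. End cheeks 124 mm high at y = -127 and +150. Behind the row 60 mm are free above the rear rail.
- rack_rod (a point): Middle of the round steel rod (radius 3.5 mm, along y) at the rack's front edge, its top 7 mm above the rack's floor: it stops the boxes sliding straight out, and a box tips forward over it. The rail along the rear is 28 mm above the floor.
- rack_spring (a point): Centre of the sprung rubber-faced plate at the row's +y end: it squeezes the row with about 5 N (it gives 5 mm and follows up 3 mm, damped; the -y end is rigid), so the boxes touch and no finger fits between them; a box tipped forward 15 to 25 degrees stays tipped by friction when let go.
- bin: Fixed clear plastic storage bin with white rim and purple end latches, 190 (x) x 280 (y) x 90 high, walls 4 mm, open above; a cross divider, 82 high, makes one narrow empty compartment, 70 (y) x 182 (x), at its +y end; the wide rest of it holds two jars. Origin: centre of its underside on the table.
- bin_slot (a point): Centre of the narrow compartment's floor, 4 mm above the table (101 mm from the bin's origin along the bin's +y axis); axes are the bin's: x is the compartment's 182 mm length, y its 70 mm width.
- box_black: Black plastic slide box of the same row, same size, mass and frame as the orange one.
- box_grey: Grey plastic slide box of the same row, same size, mass and frame as the orange one.
- box_green: Green plastic slide box of the same row, same size, mass and frame as the orange one.
- box_white: White plastic slide box of the same row, same size, mass and frame as the orange one.
- box_blue: Blue plastic slide box of the same row, same size, mass and frame as the orange one.
- jar_amber: Amber jar with a white lid standing in the wide part of the bin, 52 mm across, 70 mm high, loose. Origin: centre of its underside.
- jar_clear: Green glass jar with a black lid standing in the wide part of the bin, 52 mm across, 70 mm high, loose. Origin: centre of its underside.
Not all that is in view belongs to the job. Of the things like the box_orange, leave any that is pink; of the rest the larger one is meant.

How it is judged (in metres and radians):
On the way:
1. the orange box is tipped forward by more than 11.5 degrees with its foot still in the rack (angle between box_orange's own z axis and vertical above 0.2 rad and x of orange_top in the frame of rack below -0.025 m and z of box_orange in the frame of rack below 0.05 m and x of box_orange in the frame of rack above -0.04 m), for 0.2 s.
At the end, for the whole second after the job is handed in: Orange box at rest in the narrow compartment: underside within 8 mm of its floor, origin within 50 mm of its centre, upright to 7 degrees. Other boxes within 30 mm of their starts, not tipped fore or aft nor turned (7 degrees), leaning sideways under 17; jars standing (11 degrees) (z of box_orange in the frame of bin_slot between -0.005 and 0.008 m and horizontal distance between box_orange and bin_slot below 0.05 m and angle between box_orange's own z axis and vertical below 0.12 rad and linear speed of box_orange below 0.02 m/s and angle between the x axis of each of box_black, box_grey, box_green, box_white, box_blue and the x axis of rack, either way round below 0.12 rad and angle between each of box_black, box_grey, box_green, box_white, box_blue's own z axis and vertical below 0.31 rad and distance of each of box_black, box_grey, box_green, box_white, box_blue from where it was at the start of the episode below 0.03 m and angle between each of jar_amber, jar_clear's own z axis and vertical below 0.2 rad); the robot touches nothing.
It fails at once if the orange box toppled (more than 52 degrees from upright) (angle between box_orange's own z axis and vertical above 0.9 rad).
It fails at once if the orange box falling: faster than 0.5 m/s while the fingers do not touch it (linear speed of box_orange above 0.5 m/s and contact force between the fingers and box_orange below 0.01 N).
It fails at once if another slide box tipped out of the row (more than 23 degrees) (angle between any of box_black, box_grey, box_green, box_white, box_blue's own z axis and vertical above 0.4 rad).
It also fails if it takes over 64 s, if anything falls off the work surface, if the arm or the gripper's body presses on something with over 40 N, if the wrist force passes 120 N, or if a joint passes its speed limit or range.

### The arm

A 6-joint arm with a two-finger parallel gripper is mounted at the origin on the work surface. World frame = base frame: x ahead of the robot, y to its left, z up, the work surface at z = 0. Lengths are in mm, angles in degrees, forces in N, time in s.
With the tool pointing down it reaches from about 350 to 850 mm from the base axis. Payload 8.1 kg.
Tool frame: the origin (TCP) lies at the very end of the fingers, on their centre line; the grasp point (between the pads) lies 19 mm behind it; z points along the fingers, y is the line along which they close (so a half turn about z gives the same grasp; the last joint's range is limited). The gripper opens to 85 mm and grips with 20 to 120 N. Pads are 22 mm wide; open, the fingers measure 114 mm over their backs; the gripper's body (76 mm by 85 mm) begins 54 mm behind the grasp point. The pads swing forward as they close: fully open they stand 13 mm farther back than shut.
Start: joints at [-69.523, 7.471, 85.268, -0, 87.261, -4.893], TCP at [257.102, -542.129, 231.292] pointing down, gripper open.
Joint ranges: [-169.43, 169.43], [-51.17, 129.36], [1.28, 143.12], [-76.62, 256.62], [0, 156.53], [-152.29, 152.29]. Speed limits (degrees/s): [136.94, 136.94, 159.86, 180, 180, 180].

### API

Orientations are given as [roll, pitch, yaw] about the fixed x, y, z axes, in that order (R = Rz(yaw) Ry(pitch) Rx(roll)).
In Python, from bench import sense, eyes, job, models gives the robot as it stands. The module is installed in compiled form; this text tells all that it offers.
- The arm moves only by the tool apply_moves, never from a script. Its argument "rows" is a list of rows, each a list of 6 numbers: the shift along the tool's x, y, z in mm, then the turn, a rotation vector about the tool's x, y, z in rad. In form: [[dx, dy, dz, rx, ry, rz], ...]. A call has exactly 5 rows; each row shifts and turns the commanded pose from where the row before left it, along the tool's axes as they then stand; what a row does not reach is not made up. A row lasts 1/8 s, in which the tool goes at most 62.5 mm and 10.7 degrees, less where a joint would pass 70% of its speed; a pose out of reach is approached as far as the arm can. A call is refused whole if a number of a shift passes 62.5 or a number of a turn 0.188, either way. A call with a gripper value outside its range is refused whole. "fingers" is the finger opening in mm, from 0 to 85.4, set as the call begins (left out, the last holds). The fingers move at their own pace and stop on an object; "grip_force" is the grip in N (left out, the last holds). Time passes only in rows, so rows that do not move let the fingers close, or fill a call up. It gives the time, the measured TCP pose, the force, the opening and the grip force at its end, in the units of the state.
- sense(): the state, without advancing time (a new reading comes with each control period).
- eyes.snapshot(name): name is "side" or "top" or "wrist"; returns (picture, depth): 420x560x3 uint8, red, green, blue; 420x560 float32, mm along the optical axis (not along the pixel's ray), 0 where there is no reading.
- eyes.get_calibration(name): a dict with "intrinsics" (3x3 intrinsics, pixels), "R" (3x3) and "t" (3): a world point X has camera coordinates R X + t; the wrist camera has in their place "mount" (4x4, takes a point from camera to tool coordinates, whose origin is the TCP and whose axes are the flange's). Camera axes: x right, y down, z forward; pixel columns grow to the right and rows downward; lengths in mm; the calibration is good to about 2 mm. A picture is of the moment at which its call begins: read the wrist's pose just before it. get_calibration takes no time and is no camera call.
- job.hand_in(): hands the job in; it is judged then, once.
Trained networks look in the newest picture that a camera, given by its name, has taken for a name from the list of things; names that differ only in an ending like _2 or _b are one class to them, and where a whole thing is asked for, a point or a joint stands for the part that bears it (a point fixed in the world has none). Each returns a list of dicts, best first, with "confidence" (0 to 1); they miss things now and then, are a little off and sometimes report something else, mostly with a low value. They report only what shows in the picture. A call takes as long as a camera call. They do not tell look-alikes from the thing itself.
- models.boxes_of(name, camera): "xyz" ([x, y, z] in mm, in world coordinates, good to about 4 mm: the middle of the surface that is visible of it).
- models.cut_out(name, camera): "pixels" (420x560 bool, what is visible of it).
- models.place_of(name, camera): "xyz" ([x, y, z] in mm, in world coordinates, good to about 4 mm: a listed point, or the origin of a listed thing).
The state is a dict: "time": time; "joint_pos": joint angles; "qd": joint speeds; "joint_efforts": joint torques, N m; "tool_pos": TCP position; "tcp_rot": TCP orientation; "ft_force": force on the tool from outside, world axes, zero at the start; "wrist_torque": the same for the moment, N m; "finger_gap": finger opening in mm; "grip_force": force on a finger pad.
Only numpy, scipy, OpenCV 4.12 (cv2) and the standard library are available. Lean on these libraries where they do the work, as an engineer would, in place of code of your own. Each camera call takes 0.05 s, during which the arm holds its last target. There are 200 camera calls.

## Working session

There is one attempt and no reset: what is moved stays moved. The work goes in short steps, Python scripts to look and compute and a tool call to move; the robot and the scene stay as the last step left them, time stands still between calls to the robot, and variables do not carry over. Pictures are saved under pics/ and viewed, at most 10 in all, crops included, and the job is handed in when it is done.

Besides the shell and the picture viewer there is one more tool, called after "Emit:" as a command line: name --pt "numbers of a row" for each row, then --argument value for the rest. apply_moves: Moves the arm, as the interface text tells. Its arguments: {"type":"object","properties":{"rows":{"type":"array"},"fingers":{"type":"number"},"grip_force":{"type":"number"}},"required":["rows"]}

```bash
mkdir -p pics; cat > h.py <<'E'
import numpy as np, cv2
from bench import sense, eyes, job, models
def snap(n,f=None):
    p,d=eyes.snapshot(n)
    if f: cv2.imwrite('pics/'+f,p[:,:,::-1])
    return p,d
def world(n,u,v,z):
    c=eyes.get_calibration(n);K=np.array(c['intrinsics']);R=np.array(c['R']);t=np.array(c['t'])
    p=np.linalg.inv(K)@[u,v,1]*z
    return R.T@(p-t)
def onplane(n,u,v,h):
    c=eyes.get_calibration(n);K=np.array(c['intrinsics']);R=np.array(c['R']);t=np.array(c['t'])
    o=-R.T@t; d=R.T@np.linalg.inv(K)@[u,v,1]
    return o+d*(h-o[2])/d[2]
E
python3 - <<'E'
from h import *
s=sense();print(s)
for n in ['top','side']:
    snap(n,n+'0.png')
    for k in ['box_orange','orange_top','rack','rack_rod','rack_spring','bin','bin_slot','box_black','box_grey','box_green','box_white','box_blue','jar_amber','jar_clear']:
        print(n,k,[(np.round(r['xyz']),round(r['confidence'],2)) for r in models.place_of(k,n)])
E
```

```text
{'time': 0.0, 'joint_pos': array([-6.95212678e+01,  7.51465585e+00,  8.53274033e+01,  1.87949871e-04,
        8.72607259e+01, -4.89323603e+00]), 'qd': array([-0.03446666,  0.04663104,  0.08925797,  0.02129102,  0.07829783,
       -0.02370832]), 'joint_efforts': array([-3.42043886e-04, -5.69400001e+01, -5.00559032e+01, -1.33652488e-04,
        1.46425003e-02, -4.11229962e-05]), 'tool_pos': array([ 256.93006488, -541.62125438,  230.26711276]), 'tcp_rot': array([-1.79897606e+02, -8.95451924e-03,  2.53719511e+01]), 'ft_force': array([ 0.35803366, -0.09583032,  0.00480694]), 'wrist_torque': array([ 0.02203681, -0.04824004,  0.02389595]), 'grip_force': 0.0, 'finger_gap': 85.04761775958757}
top box_orange [(array([544., 173.,   7.]), 0.94), (array([571.,   6.,   1.]), 0.78), (array([376., 318.,   1.]), 0.66), (array([ 536., -316.,    4.]), 0.54)]
top orange_top [(array([568.,   8., 114.]), 0.7), (array([377., 317., 161.]), 0.64), (array([545., 173., 166.]), 0.6)]
top rack []
top rack_rod [(array([492., 236.,  17.]), 0.94)]
top rack_spring []
top bin [(array([ 559., -227.,    0.]), 0.56)]
to
[... 597 characters left out ...]
 168.]), 0.73), (array([377., 311., 158.]), 0.63), (array([569.,  10., 115.]), 0.61)]
side rack []
side rack_rod []
side rack_spring [(array([559., 355.,  68.]), 0.69)]
side bin [(array([ 558., -230.,   -5.]), 0.83)]
side bin_slot [(array([ 552., -127.,    5.]), 0.76)]
side box_black [(array([540., 138.,  12.]), 0.59)]
side box_grey [(array([552., 294.,   8.]), 0.88)]
side box_green [(array([552., 296.,  11.]), 0.66), (array([549., 216.,   6.]), 0.57)]
side box_white [(array([550., 259.,  10.]), 0.74)]
side box_blue [(array([553., 334.,   8.]), 0.85)]
side jar_amber [(array([ 538., -315.,    3.]), 0.74), (array([557., 332.,   8.]), 0.26)]
side jar_clear [(array([ 594., -260.,    5.]), 0.89)]
```

View pics/top0.png

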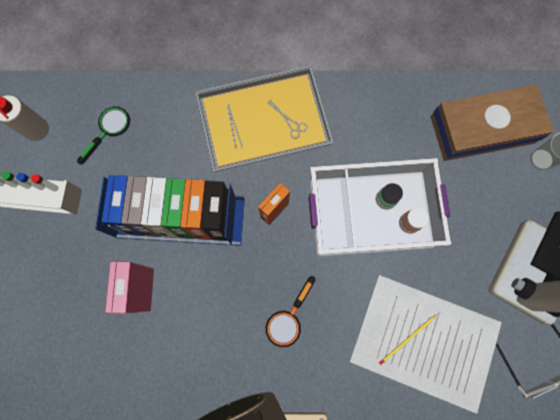

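View pics/side0.png

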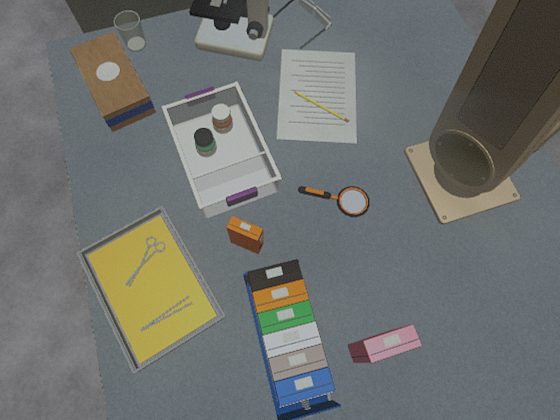

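Candidates in the top view are the orange box in the row at (195,203), the small loose orange box at (274,203) and the pink box at (125,287). The description points to the one in the row, which is the larger and not pink. Next I'll check it in a crop and measure it.

```bash
python3 - <<'E'
from h import *
p,d=snap('top')
cv2.imwrite('pics/crop.png',cv2.resize(p[160:260,90:330,::-1],None,fx=3.3,fy=3.3))
c=eyes.get_calibration('top');K=np.array(c['intrinsics']);R=np.array(c['R']);t=np.array(c['t'])
v,u=np.mgrid[:420,:560]
X=(np.stack([(u-K[0,2])/K[0,0]*d,(v-K[1,2])/K[1,1]*d,d],-1)-t)@R
np.save('X.npy',X)
print('cam',-R.T@t)
m=(d>0)&(abs(X[...,2]-170)<8)&(X[...,1]>90)&(X[...,1]<370)&(X[...,0]>480)&(X[...,0]<620)
r=cv2.minAreaRect(X[m][:,:2].astype(np.float32));print('row',r,np.median(X[m][:,2]));print(cv2.boxPoints(r))
hsv=cv2.cvtColor(p,cv2.COLOR_RGB2HSV)
o=m&(hsv[...,0]>5)&(hsv[...,0]<20)&(hsv[...,1]>150)
r=cv2.minAreaRect(X[o][:,:2].astype(np.float32));print('orange',r)
b=(d>0)&(abs(X[...,2]-88)<8)&(X[...,1]>-400)&(X[...,1]<-70)&(X[...,0]>440)&(X[...,0]<670)
r=cv2.minAreaRect(X[b][:,:2].astype(np.float32));print('bin',r,cv2.boxPoints(r))
E
```

```text
cam [346.78845355  -4.82242826 967.63479641]
row ((548.7969970703125, 233.8563690185547), (240.24911499023438, 101.05473327636719), 86.66267395019531) 170.37206556133845
[[491.36234  116.876945]
 [592.24567  110.9941  ]
 [606.2317   350.8358  ]
 [505.34833  356.71863 ]]
orange ((544.2266845703125, 173.45306396484375), (41.995059967041016, 98.93769836425781), 86.01851654052734)
bin ((561.8035888671875, -224.91610717773438), (200.51937866210938, 307.3417053222656), 4.153365135192871) [[ 450.67737   -78.910286]
 [ 472.937    -385.44482 ]
 [ 672.9298   -370.92194 ]
 [ 650.67017   -64.38739 ]]
```

View pics/crop.png

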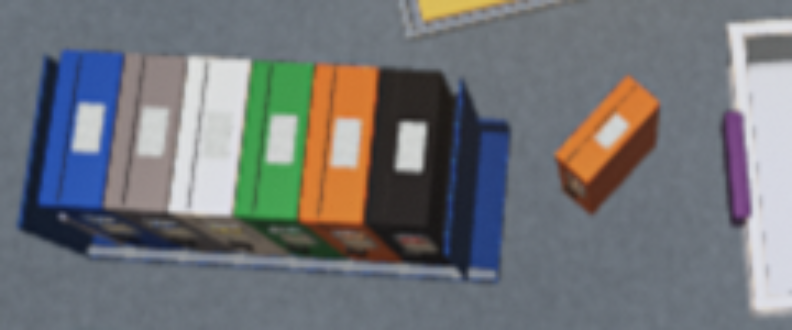

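The crop shows the orange box between green (left) and black (right), at about (345,140) in the crop, so the choice holds. Next comes a planner helper and the first approach.

```bash
cat >> h.py <<'E'
from scipy.spatial.transform import Rotation as Ro
def yaw(a): return Ro.from_euler('xyz',[180,0,a],degrees=True)
RK=-3.34; ex=np.array([np.cos(np.radians(RK)),np.sin(np.radians(RK)),0]); ey=np.array([-ex[1],ex[0],0])
def plan(wps,p=None,R=None):
    """wps: (pos, Rot, nrows); rows in tool axes"""
    s=sense()
    p=s['tool_pos'] if p is None else p; R=Ro.from_euler('xyz',s['tcp_rot'],degrees=True) if R is None else R
    rows=[]
    for q,Q,n in wps:
        q=np.array(q,float); rv=(R.inv()*Q).as_rotvec()/n; dp=(q-p)/n
        for i in range(n):
            r=np.r_[np.round(R.inv().apply(dp),1),np.round(rv,3)]; rows.append(list(map(float,r)))
            R=R*Ro.from_rotvec(rv)
        p,R=q,Q
    for i in range(0,len(rows),5): print(rows[i:i+5])
E
python3 - <<'E'
from h import *
X=np.load('X.npy')
m=(X[...,1]<-300)&(X[...,0]<520)&(X[...,2]>40); print('obst max z',X[m].max(0),X[m].min(0))
c=np.array([545,173.7,0])
b=c+78*ex; print(b)
plan([([400,-100,330],yaw(60),10),([b[0],b[1],260],yaw(86.7),7),([b[0],b[1],150],yaw(86.7),3)])
E
```

```text
obst max z [ 519.95154441 -300.45921615  182.62929983] [ 152.05576772 -612.59836977   40.0001063 ]
[622.86750811 169.15564302   0.        ]
[[31.9, -33.8, -9.9, -0.0, 0.0, -0.06], [33.8, -31.8, -9.9, -0.0, 0.0, -0.06], [35.7, -29.7, -9.9, -0.0, 0.0, -0.06], [37.4, -27.5, -9.9, -0.0, 0.0, -0.06], [39.0, -25.2, -9.9, -0.0, 0.0, -0.06]]
[[40.5, -22.8, -9.9, -0.0, 0.0, -0.06], [41.8, -20.3, -9.9, -0.0, 0.0, -0.06], [42.9, -17.8, -9.9, -0.0, 0.0, -0.06], [43.9, -15.1, -9.9, -0.0, 0.0, -0.06], [44.8, -12.5, -9.9, -0.0, 0.0, -0.06]]
[[49.2, 8.3, 10.0, 0.0, 0.0, -0.067], [48.6, 11.6, 10.0, 0.0, 0.0, -0.067], [47.7, 14.8, 10.0, 0.0, 0.0, -0.067], [46.6, 17.9, 10.0, 0.0, 0.0, -0.067], [45.3, 21.0, 10.0, 0.0, 0.0, -0.067]]
[[43.8, 24.0, 10.0, 0.0, 0.0, -0.067], [42.1, 26.8, 10.0, 0.0, 0.0, -0.067], [0.0, -0.0, 36.7, 0.0, 0.0, 0.0], [0.0, -0.0, 36.7, 0.0, 0.0, 0.0], [0.0, -0.0, 36.7, 0.0, 0.0, 0.0]]
```

Emit:
apply_moves --pt "32 -34 -10 0 0 -0.06" --pt "34 -32 -10 0 0 -0.06" --pt "36 -30 -10 0 0 -0.06" --pt "37 -27 -10 0 0 -0.06" --pt "39 -25 -10 0 0 -0.06" --fingers 0 --grip_force 60

```text
time: 2.17
tool_pos: [329.3, -319.8, 281.8]
tcp_rot: [180.0, -0.0, 42.7]
ft_force: [0.8, -0.5, 0.4]
finger_gap: 0.4
grip_force: 0.0
```

Emit:
apply_moves --pt "40 -23 -10 0 0 -0.06" --pt "42 -20 -10 0 0 -0.06" --pt "43 -18 -10 0 0 -0.06" --pt "44 -15 -10 0 0 -0.06" --pt "45 -12 -10 0 0 -0.06"

```text
time: 2.8
tool_pos: [401.9, -99.0, 331.9]
tcp_rot: [179.9, -0.0, 59.9]
ft_force: [0.1, -0.9, -0.7]
finger_gap: -0.1
grip_force: 0.0
```

Emit:
apply_moves --pt "49 8 8 0 0 -0.067" --pt "49 12 8 0 0 -0.067" --pt "48 15 8 0 0 -0.067" --pt "47 18 8 0 0 -0.067" --pt "45 21 8 0 0 -0.067"

```text
time: 3.42
tool_pos: [563.0, 93.3, 291.1]
tcp_rot: [180.0, -0.0, 79.1]
ft_force: [0.2, -0.3, 0.6]
finger_gap: -0.5
grip_force: 0.0
```

```bash
python3 - <<'E'
from h import *
s=sense();print(s['time'],s['tool_pos'],s['tcp_rot'])
b=np.array([545,173.7,0])+78*ex
plan([([b[0],b[1],260],yaw(86.7),5)])
E
```

```text
3.425 [562.97937056  93.28136508 291.13353725] [ 1.79972956e+02 -5.25894699e-04  7.90822486e+01]
[[17.2, 8.9, 6.2, 0.0, 0.0, -0.027], [16.9, 9.3, 6.2, 0.0, 0.0, -0.027], [16.7, 9.8, 6.2, 0.0, 0.0, -0.027], [16.4, 10.2, 6.2, 0.0, 0.0, -0.027], [16.1, 10.7, 6.2, 0.0, 0.0, -0.027]]
```

Emit:
apply_moves --pt "17.2 9 6.2 0 0 -0.027" --pt "17 9.3 6.2 0 0 -0.027" --pt "16.7 9.8 6.2 0 0 -0.027" --pt "16.4 10.2 6.2 0 0 -0.027" --pt "16 10.7 6.2 0 0 -0.027"

```text
time: 4.05
tool_pos: [622.5, 168.1, 260.0]
tcp_rot: [-180.0, -0.0, 86.7]
ft_force: [-0.3, 0.8, 0.7]
finger_gap: 0.1
grip_force: 0.0
```

```bash
python3 - <<'E'
from h import *
s=sense()
p,d=snap('wrist','w1.png')
print(s['tool_pos'],s['tcp_rot'])
r=[(np.round(q['xyz'],1),round(q['confidence'],2)) for q in models.boxes_of('box_orange','wrist')]
print(r,[(np.round(q['xyz'],1),round(q['confidence'],2)) for q in models.place_of('orange_top','wrist')])
M=np.array(eyes.get_calibration('wrist')['mount']);K=np.array(eyes.get_calibration('wrist')['intrinsics'])
v,u=np.mgrid[:420,:560];C=np.stack([(u-K[0,2])/K[0,0]*d,(v-K[1,2])/K[1,1]*d,d],-1)
T=C@M[:3,:3].T+M[:3,3]; X=Ro.from_euler('xyz',s['tcp_rot'],degrees=True).apply(T.reshape(-1,3)).reshape(T.shape)+s['tool_pos']
h=cv2.cvtColor(p,cv2.COLOR_RGB2HSV)
o=(h[...,0]>5)&(h[...,0]<20)&(h[...,1]>150)&(d>0)&(abs(X[...,2]-170)<6)
print(o.sum(), np.percentile(((X[o]-[545,173.7,170])@ey),[1,50,99]),np.percentile(((X[o]-[545,173.7,170])@ex),[1,50,99]),np.median(X[o][:,2]))
E
```

```text
[622.50431162 168.07653548 260.0023312 ] [-1.79993035e+02 -1.66748520e-04  8.67318801e+01]
[(array([426.6, 303.2,  91.6]), 0.94), (array([556.7,  36.9,  49.1]), 0.78), (array([548.8, 174.9, 175.3]), 0.75)] [(array([541.3, 174.8, 165.9]), 0.82)]
5605 [-19.49723388   2.63668681  19.16161753] [-48.85005709   1.42369644  48.92901673] 168.8755142888296
```

View pics/w1.png

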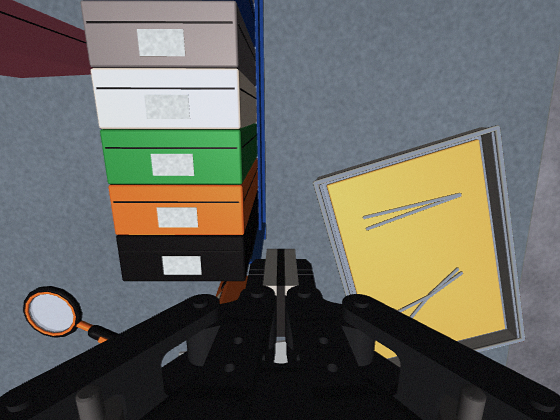

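The wrist picture shows the orange top at (175,210), between green and black, centred within 1 mm of my estimate. The closed fingers are at (280,260), behind the row. I'll lower them and push.

Emit:
apply_moves --pt "1 0 30 0 0 0" --pt "0 0 30 0 0 0" --pt "0 0 30 0 0 0" --pt "0 0 20 0 0 0" --pt "0 -5 0 0 0 0"

```text
time: 4.82
tool_pos: [616.0, 168.1, 148.6]
tcp_rot: [-179.8, 0.1, 86.6]
ft_force: [-0.2, -0.6, 0.2]
finger_gap: 0.1
grip_force: 0.0
```

Emit:
apply_moves --pt "0 -6 0 0 0 0" --pt "0 -6 0 0 0 0" --pt "0 -6 0 0 0 0" --pt "0 -6 0 0 0 0" --pt "0 -6 0 0 0 0"

```text
time: 5.45
tool_pos: [590.5, 170.9, 154.5]
tcp_rot: [179.5, -0.1, 86.7]
ft_force: [6.8, -1.2, 6.1]
finger_gap: 0.4
grip_force: 3.9
```

Emit:
apply_moves --pt "0 -5 0 0 0 0" --pt "0 -5 0 0 0 0" --pt "0 -5 0 0 0 0" --pt "0 -5 0 0 0 0" --pt "0 0 0 0 0 0"

```text
time: 6.08
tool_pos: [570.0, 172.1, 154.3]
tcp_rot: [179.5, -0.1, 86.7]
ft_force: [5.4, -0.1, 6.1]
finger_gap: 0.1
grip_force: 3.3
```

```bash
cat >> h.py <<'E'
def tilt():
    p,d=snap('side'); c=eyes.get_calibration('side');K=np.array(c['intrinsics']);R=np.array(c['R']);t=np.array(c['t'])
    v,u=np.mgrid[:420,:560]; X=(np.stack([(u-K[0,2])/K[0,0]*d,(v-K[1,2])/K[1,1]*d,d],-1)-t)@R
    h=cv2.cvtColor(p,cv2.COLOR_RGB2HSV)
    o=(h[...,0]>5)&(h[...,0]<20)&(h[...,1]>150)&(d>0)
    Q=(X-[545,173.7,10])@np.array([ex,ey,[0,0,1]]).T
    m=o&(abs(Q[...,1])<17)&(Q[...,2]>120)&(abs(Q[...,0])<150)
    q=Q[m]; print('n',len(q),'x',np.percentile(q[:,0],[1,99]),'y',np.percentile(q[:,1],[1,99]),'z',np.percentile(q[:,2],[1,99]))
    # top face plane by fit on points with RANSAC-free trimmed lsq
    k=np.ones(len(q),bool)
    for _ in range(8):
        a=np.polyfit(q[k,0],q[k,2],1); r=abs(np.polyval(a,q[:,0])-q[:,2]); k=r<max(2.5,np.percentile(r,50))
    print('top slope deg',np.degrees(np.arctan(a[0])),k.sum())
    return p
E
python3 - <<'E'
from h import *
p=tilt(); cv2.imwrite('pics/s1.png',p[:,:,::-1])
print(sense()['tool_pos'],sense()['ft_force'])
for k in ['box_orange','orange_top']: print([np.round(r['xyz']) for r in models.place_of(k,'side')])
E
```

```text
n 3 x [-89.43589438 -84.80588915] y [15.42811851 16.86489376] z [152.34761086 155.12501618]
top slope deg 30.772435676712377 3
[570.0345084  172.16026351 154.21992918] [5.99251698 0.05798671 6.75811596]
[array([378., 320.,  -4.])]
[array([377., 313., 159.])]
```

View pics/s1.png

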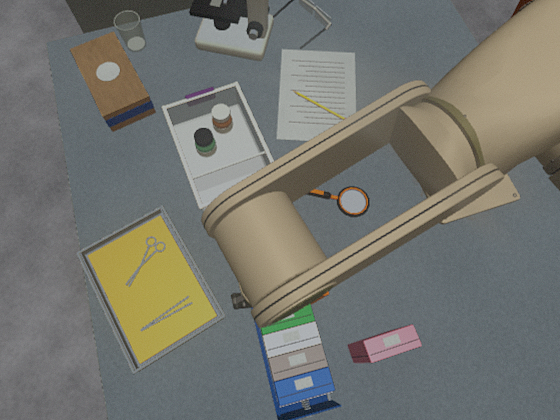

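The arm hides the box in this view; only the orange front edge shows, at (327,293). From the finger position the tilt is about 16–17°. I'll push a little more, then back off and up.

Emit:
apply_moves --pt "0 -4 0 0 0 0" --pt "0 -4 0 0 0 0" --pt "0 -2 0 0 0 0" --pt "0 0 0 0 0 0" --pt "0 0 0 0 0 0"

```text
time: 6.85
tool_pos: [560.3, 172.8, 154.4]
tcp_rot: [179.5, -0.1, 86.7]
ft_force: [4.7, 0.5, 8.0]
finger_gap: 0.3
grip_force: 3.7
```

Emit:
apply_moves --pt "0 8 0 0 0 0" --pt "0 20 0 0 0 0" --pt "0 25 0 0 0 0" --pt "0 5 -40 0 0 0" --pt "0 0 -60 0 0 0"

```text
time: 7.48
tool_pos: [613.9, 168.5, 248.3]
tcp_rot: [-179.7, 0.1, 86.7]
ft_force: [1.2, -0.0, 0.3]
finger_gap: -0.1
grip_force: 0.0
```

```bash
cat >> h.py <<'E'
def wristcloud(f=None):
    s=sense(); p,d=snap('wrist',f); c=eyes.get_calibration('wrist')
    M=np.array(c['mount']);K=np.array(c['intrinsics'])
    v,u=np.mgrid[:420,:560];C=np.stack([(u-K[0,2])/K[0,0]*d,(v-K[1,2])/K[1,1]*d,d],-1)
    T=C@M[:3,:3].T+M[:3,3]; X=Ro.from_euler('xyz',s['tcp_rot'],degrees=True).apply(T.reshape(-1,3)).reshape(T.shape)+s['tool_pos']
    h=cv2.cvtColor(p,cv2.COLOR_RGB2HSV)
    o=(h[...,0]>5)&(h[...,0]<20)&(h[...,1]>150)&(d>0)
    return (X-[545,173.7,10])@np.array([ex,ey,[0,0,1]]).T,o,p
E
python3 - <<'E'
from h import *
Q,o,p=wristcloud('w2.png'); print(sense()['tool_pos'])
m=o&(abs(Q[...,1])<17)&(Q[...,2]>90)&(abs(Q[...,0])<150)
q=Q[m]
for lo in range(-120,60,12):
    k=(q[:,0]>=lo)&(q[:,0]<lo+12)
    if k.sum(): print(lo+6,k.sum(),np.round(np.percentile(q[k,2],[5,50,95]),1),np.round(np.percentile(q[k,1],[2,98]),1))
E
```

```text
[617.76052899 169.30948211 260.97246834]
-102 194 [150.1 151.3 152.5] [-16.5  16.2]
-90 523 [152.2 154.2 156.4] [-16.4  16.3]
-78 564 [156.3 158.5 160.5] [-16.2  16.5]
-66 337 [160.3 162.3 164.5] [-16.6  16.4]
-54 313 [164.5 166.7 168.7] [-16.6  16.6]
-42 473 [168.7 171.3 172.9] [-16.6  16.6]
-30 687 [172.8 175.  176.9] [-16.2  16.3]
-18 722 [177.  179.1 181. ] [-16.3  16.3]
-6 1315 [161.7 175.  182.1] [-16.2  16.3]
6 1106 [127.6 145.2 159. ] [-16.3  15.8]
18 578 [ 93.1 110.4 124.2] [-16.4   9.9]
30 7 [ 90.1  90.6 308.3] [-9.2 11.1]
42 3 [296.  296.7 298.1] [-8.6  9.8]
54 9 [278.  279.6 324.2] [ 5.3 16.1]
```

The box stays tipped at 19°. The front top corner is at rack x −102 and 150 above the rack floor. Next is the pregrasp above the protruding part, with the tool tilted 19°.

```bash
python3 - <<'E'
from h import *
th=np.radians(19);O=np.array([545,173.7,10]);z=np.array([0,0,1])
W=lambda x,zz:O+x*ex+zz*z
G=Ro.from_euler('xyz',[180,-19,RK],degrees=True)
g=W(-70.7,120.6); a=G.apply([0,0,1]); print('grasp',g,a,G.apply([1,0,0]))
pre=g-90*a
plan([(pre+[30,0,60],G,10),(pre,G,5),(g,G,5)])
E
```

```text
grasp [474.42009201 177.81905178 130.6       ] [ 0.32501514 -0.01896792 -0.94551858] [ 0.9439125  -0.05508685  0.32556815]
[[0.2, -14.3, -1.6, -0.025, 0.025, 0.156], [-2.0, -14.1, -2.0, -0.025, 0.025, 0.156], [-4.1, -13.6, -2.4, -0.025, 0.025, 0.156], [-6.1, -12.7, -2.9, -0.025, 0.025, 0.156], [-7.9, -11.5, -3.4, -0.025, 0.025, 0.156]]
[[-9.5, -10.1, -3.9, -0.025, 0.025, 0.156], [-10.8, -8.4, -4.4, -0.025, 0.025, 0.156], [-11.9, -6.5, -4.8, -0.025, 0.025, 0.156], [-12.6, -4.5, -5.3, -0.025, 0.025, 0.156], [-13.0, -2.4, -5.7, -0.025, 0.025, 0.156]]
[[-9.6, 0.3, 9.4, 0.0, 0.0, 0.0], [-9.6, 0.3, 9.4, 0.0, 0.0, 0.0], [-9.6, 0.3, 9.4, 0.0, 0.0, 0.0], [-9.6, 0.3, 9.4, 0.0, 0.0, 0.0], [-9.6, 0.3, 9.4, 0.0, 0.0, 0.0]]
[[0.0, -0.0, 18.0, 0.0, 0.0, 0.0], [0.0, -0.0, 18.0, 0.0, 0.0, 0.0], [0.0, -0.0, 18.0, 0.0, 0.0, 0.0], [0.0, -0.0, 18.0, 0.0, 0.0, 0.0], [0.0, -0.0, 18.0, 0.0, 0.0, 0.0]]
```

Emit:
apply_moves --pt "0.2 -14.3 -1.6 -0.025 0.025 0.156" --pt "-2 -14.1 -2 -0.025 0.025 0.156" --pt "-4.1 -13.6 -2.4 -0.025 0.025 0.156" --pt "-6.1 -12.7 -2.9 -0.025 0.025 0.156" --pt "-7.9 -11.5 -3.4 -0.025 0.025 0.156"

```text
time: 8.15
tool_pos: [543.5, 173.9, 258.7]
tcp_rot: [176.2, -9.2, 41.9]
ft_force: [-0.1, 0.8, 0.4]
finger_gap: 0.2
grip_force: 0.0
```

Emit:
apply_moves --pt "-9.5 -10 -3.9 -0.025 0.025 0.156" --pt "-10.8 -8.4 -4.4 -0.025 0.025 0.156" --pt "-11.9 -6.5 -4.8 -0.025 0.025 0.156" --pt "-12.6 -4.5 -5.3 -0.025 0.025 0.156" --pt "-13 -2.4 -5.7 -0.025 0.025 0.156" --fingers 85

```text
time: 8.78
tool_pos: [472.2, 179.0, 267.1]
tcp_rot: [-179.9, -18.3, -3.9]
ft_force: [-0.5, 0.6, 0.2]
finger_gap: 84.8
grip_force: 0.0
```

```bash
python3 - <<'E'
from h import *
O=np.array([545,173.7,10]);z=np.array([0,0,1])
W=lambda x,zz:O+x*ex+zz*z
G=Ro.from_euler('xyz',[180,-19,RK],degrees=True)
g=W(-70.7,120.6); a=G.apply([0,0,1]);pre=g-90*a
s=sense();print(s['time'],s['tool_pos'],s['tcp_rot'])
Q,o,p=wristcloud('w3.png')
m=o&(abs(Q[...,1])<25)&(Q[...,2]>100)&(Q[...,2]<200)&(abs(Q[...,0])<130); q=Q[m]
for lo in range(-120,20,12):
    k=(q[:,0]>=lo)&(q[:,0]<lo+12)
    if k.sum(): print(lo+6,k.sum(),np.round(np.percentile(q[k,2],[5,50,95]),1),np.round(np.percentile(q[k,1],[2,98]),1))
plan([(pre,G,5),(g,G,5)])
E
```

```text
8.775 [472.22717101 179.02024    267.08038901] [-179.88202325  -18.32351537   -3.86973512]
-102 282 [150.1 151.5 152.6] [-18.9  18.2]
-90 678 [152.1 154.2 156.5] [-19.3  18.4]
-78 742 [156.1 158.4 160.6] [-19.2  18.3]
-66 478 [160.3 162.2 164.8] [-19.7  18.5]
-54 434 [164.3 166.6 168.6] [-19.5  18.9]
-42 627 [168.4 171.1 173. ] [-20.   18.5]
-30 843 [172.6 174.8 177. ] [-19.2  18.4]
-18 904 [176.7 179.  181.2] [-19.7  18.4]
-6 563 [163.5 181.  182.5] [-19.6  18.1]
6 261 [126.4 145.2 158.2] [-19.   18.1]
18 125 [102.2 111.9 122. ] [-19.7  17.7]
[[-8.1, 0.4, 8.1, 0.0, 0.002, -0.004], [-8.1, 0.4, 8.1, 0.0, 0.002, -0.004], [-8.2, 0.4, 8.1, 0.0, 0.002, -0.004], [-8.2, 0.3, 8.1, 0.0, 0.002, -0.004], [-8.2, 0.3, 8.1, 0.0, 0.002, -0.004]]
[[0.0, -0.0, 18.0, 0.0, 0.0, 0.0], [0.0, -0.0, 18.0, 0.0, 0.0, 0.0], [0.0, -0.0, 18.0, 0.0, 0.0, 0.0], [0.0, -0.0, 18.0, 0.0, 0.0, 0.0], [0.0, -0.0, 18.0, 0.0, 0.0, 0.0]]
```

View pics/w3.png

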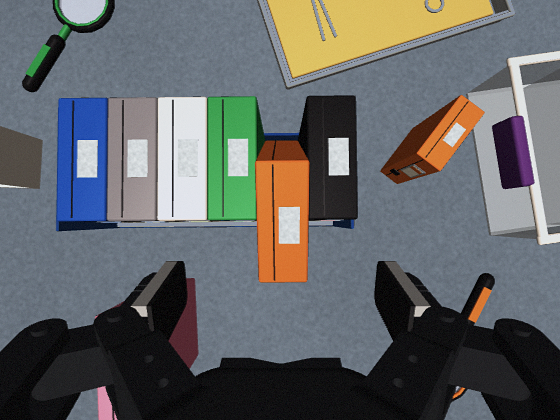

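The orange box is tipped clear at (283,215) between green and black, and the fingers straddle it at u≈280. I'll go in and grasp.

Emit:
apply_moves --pt "-8 0.3 8 0 0.002 -0.004" --pt "-8 0.3 8 0 0.002 -0.004" --pt "-8 0.3 8 0 0.002 -0.004" --pt "-8 0.3 8 0 0.002 -0.004" --pt "-8 0.3 8 0 0.002 -0.004"

```text
time: 9.45
tool_pos: [447.1, 178.7, 215.1]
tcp_rot: [179.6, -18.8, -2.3]
ft_force: [0.1, 0.8, -0.3]
finger_gap: 85.0
grip_force: 0.0
```

Emit:
apply_moves --pt "0 0 20 0 0 0" --pt "0 0 20 0 0 0" --pt "0 0 20 0 0 0" --pt "0 0 18 0 0 0" --pt "0 0 12 0 0 0"

```text
time: 10.07
tool_pos: [476.0, 176.9, 129.6]
tcp_rot: [179.6, -18.7, -2.3]
ft_force: [-0.6, 0.3, 0.1]
finger_gap: 85.4
grip_force: 0.0
```

Emit:
apply_moves --pt "0 0 0 0 0 0" --pt "0 0 0 0 0 0" --pt "0 0 0 0 0 0" --pt "0 0 0 0 0 0" --pt "0 0 0 0 0 0" --fingers 20 --grip_force 60

```text
time: 10.7
tool_pos: [476.9, 177.3, 132.1]
tcp_rot: [179.7, -18.9, -2.4]
ft_force: [-3.5, -1.2, 6.1]
finger_gap: 39.3
grip_force: 60.7
```

Emit:
apply_moves --pt "0 0 -6 0 0 0" --pt "0 0 -8 0 0 0" --pt "0 0 -8 0 0 0" --pt "0 0 -8 0 0 0" --pt "0 0 -8 0 0 0"

```text
time: 11.32
tool_pos: [463.5, 178.0, 166.8]
tcp_rot: [179.7, -18.7, -2.3]
ft_force: [1.7, 4.1, -8.9]
finger_gap: 39.3
grip_force: 62.4
```

Emit:
apply_moves --pt "0 0 -12 0 0 0" --pt "0 0 -12 0 0 0" --pt "0 0 -12 0 0 0" --pt "0 0 -12 0 0 0" --pt "0 0 -12 0 0 0"

```text
time: 11.95
tool_pos: [444.7, 179.0, 224.8]
tcp_rot: [179.6, -18.8, -2.3]
ft_force: [1.7, 2.4, -5.7]
finger_gap: 39.5
grip_force: 62.5
```

Emit:
apply_moves --pt "0 0 -18 0 0 0" --pt "0 0 -20 0 0 0" --pt "0 0 -20 0 0 0" --pt "0 0 -15 0 0 0" --pt "0 0 -5 0 0 0"

```text
time: 12.58
tool_pos: [420.1, 180.6, 299.4]
tcp_rot: [179.7, -19.0, -2.3]
ft_force: [-0.2, 0.2, -2.0]
finger_gap: 39.5
grip_force: 62.7
```

```bash
python3 - <<'E'
from h import *
s=sense();print(s['time'],s['tool_pos'],s['tcp_rot'],s['ft_force'])
snap('wrist','w4.png')
a=Ro.from_euler('z',4.15,degrees=True)
slot=np.array([553,-124.5,4])
p=s['tool_pos']
off=a.apply([-30,0,0])  # tool is 30 mm in front of box centre
t=slot+off; print(t)
U=yaw(4.15)
plan([(p+[-10,-30,60],yaw(RK),5),([t[0],t[1],330],U,10)])
E
```

```text
12.575 [420.07956733 180.5595546  299.39552028] [179.68733519 -18.9502308   -2.34176794] [-0.18938845  0.1897526  -2.02407668]
[ 523.0786597  -126.67103545    4.        ]
[[2.3, 6.1, -11.9, 0.001, -0.066, 0.003], [1.5, 6.1, -12.0, 0.001, -0.066, 0.003], [0.7, 6.1, -12.1, 0.001, -0.066, 0.003], [-0.1, 6.1, -12.1, 0.001, -0.066, 0.003], [-0.9, 6.1, -12.1, 0.001, -0.066, 0.003]]
[[12.9, 27.0, 2.9, 0.0, 0.0, -0.013], [12.5, 27.2, 2.9, 0.0, 0.0, -0.013], [12.2, 27.3, 2.9, 0.0, 0.0, -0.013], [11.8, 27.5, 2.9, 0.0, 0.0, -0.013], [11.5, 27.7, 2.9, 0.0, 0.0, -0.013]]
[[11.1, 27.8, 2.9, 0.0, 0.0, -0.013], [10.7, 27.9, 2.9, 0.0, 0.0, -0.013], [10.4, 28.1, 2.9, 0.0, 0.0, -0.013], [10.0, 28.2, 2.9, 0.0, 0.0, -0.013], [9.6, 28.3, 2.9, 0.0, 0.0, -0.013]]
```

View pics/w4.png

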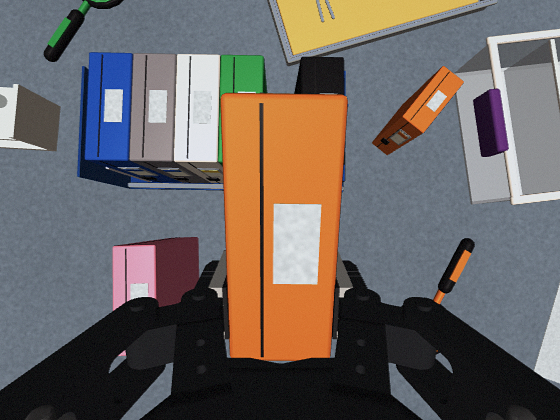

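The box is held at (283,225) and the rest of the row still stands. I'll set it upright and carry it over to the bin.

Emit:
apply_moves --pt "2.3 6 -12 0 -0.066 0.003" --pt "1.5 6 -12 0 -0.066 0.003" --pt "0.7 6 -12 0 -0.066 0.003" --pt "0 6 -12 0 -0.066 0.003" --pt "-1 6 -12 0 -0.066 0.003"

```text
time: 13.25
tool_pos: [410.0, 150.8, 357.2]
tcp_rot: [179.8, 0.3, -3.3]
ft_force: [0.4, 0.7, -3.5]
finger_gap: 39.3
grip_force: 62.7
```

Emit:
apply_moves --pt "13 27 3 0 0 -0.013" --pt "12.5 27 3 0 0 -0.013" --pt "12 27 3 0 0 -0.013" --pt "12 27.5 3 0 0 -0.013" --pt "11.5 27.5 3 0 0 -0.013"

```text
time: 13.88
tool_pos: [466.9, 12.1, 341.8]
tcp_rot: [179.8, 0.2, 0.4]
ft_force: [1.0, 0.9, -3.3]
finger_gap: 39.7
grip_force: 62.7
```

Emit:
apply_moves --pt "11 28 3 0 0 -0.013" --pt "11 28 3 0 0 -0.013" --pt "10.5 28 3 0 0 -0.013" --pt "10 28 3 0 0 -0.013" --pt "9.5 28 3 0 0 -0.013"

```text
time: 14.5
tool_pos: [523.5, -126.2, 327.0]
tcp_rot: [179.8, 0.2, 4.2]
ft_force: [-0.4, 0.2, -2.2]
finger_gap: 39.3
grip_force: 62.8
```

Emit:
apply_moves --pt "0 0 0 0 0 0" --pt "0 0 0 0 0 0" --pt "0 0 0 0 0 0" --pt "0 0 0 0 0 0" --pt "0 0 0 0 0 0"

```text
time: 15.12
tool_pos: [523.3, -124.6, 328.4]
tcp_rot: [179.8, 0.1, 4.2]
ft_force: [-0.5, -0.1, -2.1]
finger_gap: 39.3
grip_force: 62.8
```

```bash
python3 - <<'E'
from h import *
s=sense();print(s['time'],s['tool_pos'],s['tcp_rot'],s['ft_force'])
# held box in tool frame via wrist depth
p,d=snap('wrist','w5.png'); c=eyes.get_calibration('wrist');M=np.array(c['mount']);K=np.array(c['intrinsics'])
v,u=np.mgrid[:420,:560];C=np.stack([(u-K[0,2])/K[0,0]*d,(v-K[1,2])/K[1,1]*d,d],-1)
T=C@M[:3,:3].T+M[:3,3]
h=cv2.cvtColor(p,cv2.COLOR_RGB2HSV);o=(h[...,0]>5)&(h[...,0]<20)&(h[...,1]>150)&(d>0)&(abs(T[...,1])<25)&(T[...,2]<0)&(T[...,2]>-70)
t=T[o];a=np.polyfit(t[:,0],t[:,2],1);print('top: x',np.percentile(t[:,0],[1,99]),'y',np.percentile(t[:,1],[1,99]),'z',np.median(t[:,2]),'slope',np.degrees(a[0]))
# bin rim in wrist view
R=Ro.from_euler('xyz',s['tcp_rot'],degrees=True)
X=R.apply(T.reshape(-1,3)).reshape(T.shape)+s['tool_pos']
np.save('Xw.npy',X)
snap('side','s2.png')
for cam in ['top','wrist','side']:
    if cam=='top': snap('top')
    print(cam,[(np.round(q['xyz'],1),round(q['confidence'],2)) for q in models.place_of('bin_slot',cam)])
E
```

```text
15.125 [ 523.28715603 -124.55317198  328.38884879] [1.79812343e+02 9.38288322e-02 4.19360035e+00] [-0.50462345 -0.12398202 -2.12126287]
top: x [-19.63637673  76.61568075] y [-18.84833462  19.93433846] z -37.242488301822036 slope 0.029314084864199706
top [(array([ 553. , -124.6,    4.5]), 0.94)]
wrist []
side [(array([ 550.1, -130. ,    6.6]), 0.73)]
```

View pics/w5.png

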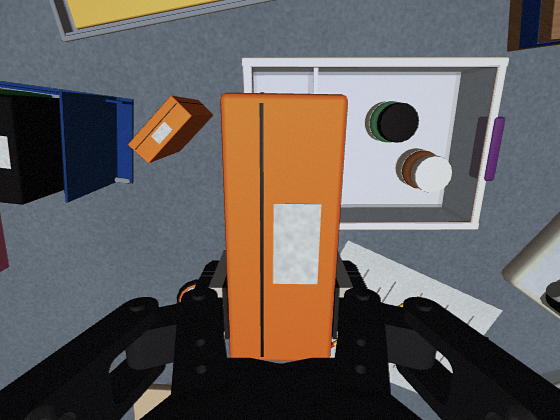

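The box hangs upright over the bin, with its top spanning u 225–345. The bin rim's +y edge is at u≈247 and the divider at u≈316. I'll check those against depth.

```bash
python3 - <<'E'
from h import *
X=np.load('Xw.npy')
b=Ro.from_euler('z',-4.15,degrees=True)
Q=b.apply((X.reshape(-1,3)-[553,-124.5,4])).reshape(X.shape)
for v in (70,80,88): # rows across compartment beyond box top
    print(v,[(u,*np.round(Q[v,u],0).astype(int)) for u in list(range(238,262,3))+list(range(306,327,3))])
E
```

```text
70 [(238, np.int64(97), np.int64(58), np.int64(-6)), (241, np.int64(97), np.int64(54), np.int64(-7)), (244, np.int64(86), np.int64(41), np.int64(86)), (247, np.int64(87), np.int64(38), np.int64(84)), (250, np.int64(87), np.int64(35), np.int64(84)), (253, np.int64(91), np.int64(34), np.int64(50)), (256, np.int64(91), np.int64(30), np.int64(48)), (259, np.int64(91), np.int64(27), np.int64(48)), (306, np.int64(91), np.int64(-30), np.int64(46)), (309, np.int64(91), np.int64(-33), np.int64(46)), (312, np.int64(90), np.int64(-36), np.int64(54)), (315, np.int64(87), np.int64(-37), np.int64(79)), (318, np.int64(91), np.int64(-44), np.int64(46)), (321, np.int64(91), np.int64(-48), np.int64(47)), (324, np.int64(91), np.int64(-51), np.int64(47))]
80 [(238, np.int64(84), np.int64(59), np.int64(-5)), (241, np.int64(84), np.int64(55), np.int64(-5)), (244, np.int64(76), np.int64(41), np.int64(85)), (247, np.int64(76), np.int64(38), np.int64(83)), (250, np.int64(76), np.int64(35), np.int64(85)), (253, np.int64(79), np.int64(34), np.int64(54)), (256, np.int64(84), np.int64(34), np.int64(1)), (259, np
[... 434 characters left out ...]
64(-5)), (241, np.int64(74), np.int64(55), np.int64(-6)), (244, np.int64(68), np.int64(42), np.int64(83)), (247, np.int64(68), np.int64(38), np.int64(85)), (250, np.int64(68), np.int64(35), np.int64(84)), (253, np.int64(70), np.int64(34), np.int64(56)), (256, np.int64(74), np.int64(34), np.int64(3)), (259, np.int64(74), np.int64(30), np.int64(-1)), (306, np.int64(74), np.int64(-34), np.int64(-2)), (309, np.int64(72), np.int64(-36), np.int64(21)), (312, np.int64(70), np.int64(-36), np.int64(62)), (315, np.int64(69), np.int64(-38), np.int64(77)), (318, np.int64(74), np.int64(-50), np.int64(-2)), (321, np.int64(74), np.int64(-54), np.int64(-1)), (324, np.int64(74), np.int64(-58), np.int64(-1))]
```

The compartment spans −36..34 mm about my estimate, so the box is about 3 mm off-centre. I'll correct that and lower.

Emit:
apply_moves --pt "0 3 20 0 0 0" --pt "0 0 25 0 0 0" --pt "0 0 25 0 0 0" --pt "0 0 25 0 0 0" --pt "0 0 25 0 0 0"

```text
time: 16.05
tool_pos: [522.5, -128.3, 205.6]
tcp_rot: [179.9, 0.2, 4.1]
ft_force: [0.4, -0.4, -3.2]
finger_gap: 38.9
grip_force: 62.9
```

Emit:
apply_moves --pt "0 0 20 0 0 0" --pt "0 0 20 0 0 0" --pt "0 0 15 0 0 0" --pt "0 0 10 0 0 0" --pt "0 0 5 0 0 0"

```text
time: 16.68
tool_pos: [523.2, -128.6, 137.8]
tcp_rot: [179.8, 0.1, 4.2]
ft_force: [0.1, 0.2, -1.3]
finger_gap: 39.4
grip_force: 62.9
```

Emit:
apply_moves --pt "0 0 3 0 0 0" --pt "0 0 2 0 0 0" --pt "0 0 2 0 0 0" --pt "0 0 2 0 0 0" --pt "0 0 0 0 0 0"

```text
time: 17.3
tool_pos: [523.1, -128.6, 129.1]
tcp_rot: [179.8, 0.1, 4.2]
ft_force: [1.0, -0.2, -2.1]
finger_gap: 39.5
grip_force: 62.9
```

Emit:
apply_moves --pt "0 0 1 0 0 0" --pt "0 0 1 0 0 0" --pt "0 0 0.5 0 0 0" --pt "0 0 0.5 0 0 0" --pt "0 0 0 0 0 0"

```text
time: 17.92
tool_pos: [523.1, -128.6, 126.1]
tcp_rot: [179.8, 0.1, 4.2]
ft_force: [-0.3, 0.6, -3.2]
finger_gap: 39.4
grip_force: 62.9
```

Emit:
apply_moves --pt "0 0 1 0 0 0" --pt "0 0 0.5 0 0 0" --pt "0 0 0.5 0 0 0" --pt "0 0 0 0 0 0" --pt "0 0 0 0 0 0"

```text
time: 18.55
tool_pos: [523.3, -128.8, 125.8]
tcp_rot: [179.8, 0.1, 4.2]
ft_force: [-6.4, 0.9, 9.9]
finger_gap: 39.5
grip_force: 64.1
```

It's on the floor: the wrist force went up to +10 N. I'll release and retreat straight up.

Emit:
apply_moves --pt "0 0 -1 0 0 0" --pt "0 0 0 0 0 0" --pt "0 0 0 0 0 0" --pt "0 0 0 0 0 0" --pt "0 0 0 0 0 0" --fingers 80

```text
time: 19.18
tool_pos: [523.1, -128.6, 125.1]
tcp_rot: [179.8, 0.1, 4.2]
ft_force: [0.4, -0.5, -0.0]
finger_gap: 79.9
grip_force: 0.0
```

Emit:
apply_moves --pt "0 0 -8 0 0 0" --pt "0 0 -20 0 0 0" --pt "0 0 -40 0 0 0" --pt "-20 0 -50 0 0 0" --pt "-40 0 -50 0 0 0"

```text
time: 19.8
tool_pos: [464.3, -132.2, 294.2]
tcp_rot: [179.8, 0.1, 4.2]
ft_force: [0.1, -1.0, 0.8]
finger_gap: 80.2
grip_force: 0.0
```

Emit:
apply_moves --pt "-50 0 0 0 0 0" --pt "-20 0 0 0 0 0" --pt "0 0 0 0 0 0" --pt "0 0 0 0 0 0" --pt "0 0 0 0 0 0"

```text
time: 20.42
tool_pos: [395.3, -137.3, 292.1]
tcp_rot: [179.8, 0.1, 4.2]
ft_force: [-0.6, 0.2, -0.4]
finger_gap: 80.2
grip_force: 0.0
```

```bash
python3 - <<'E'
from h import *
print(sense()['ft_force'],sense()['time'])
snap('wrist','w6.png'); snap('side','s3.png'); 
for k in ['box_orange','orange_top','box_black','box_green','box_white','box_grey','box_blue','jar_amber','jar_clear']:
    print(k,[(np.round(r['xyz']),round(r['confidence'],2)) for r in models.place_of(k,'side')])
E
```

```text
[-0.55115852  0.23170376 -0.40620065] 20.425
box_orange [(array([ 553., -126.,    7.]), 0.96), (array([377., 319.,  -2.]), 0.91), (array([568.,   4.,   2.]), 0.8)]
orange_top [(array([567.,  10., 112.]), 0.87), (array([ 550., -126.,  160.]), 0.67), (array([378., 313., 158.]), 0.67)]
box_black [(array([542., 141.,  12.]), 0.77)]
box_green [(array([544., 213.,   8.]), 0.89)]
box_white [(array([ 555., -130.,    3.]), 0.36), (array([ 550., -127.,    6.]), 0.26)]
box_grey [(array([556., 353.,  68.]), 0.56), (array([539., 144.,  11.]), 0.32)]
box_blue [(array([555., 333.,   7.]), 0.94)]
jar_amber [(array([ 537., -315.,    4.]), 0.6)]
jar_clear [(array([ 594., -260.,    4.]), 0.77)]
```

View pics/s3.png

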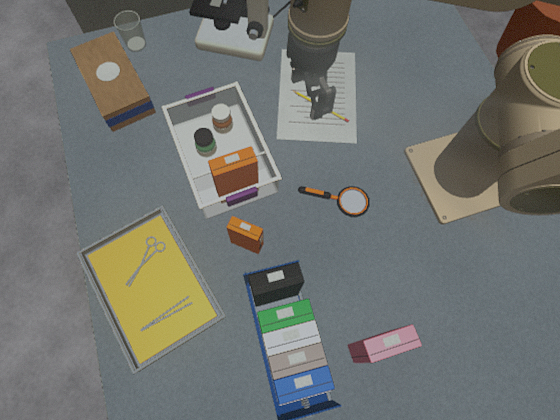

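The side view shows the orange box upright in the narrow compartment at (235,172). The row is standing (black at (275,285), green through blue below it), and both jars stand at (205,140) and (221,118). Handing in.

```bash
python3 -c "
from bench import job
print(job.hand_in())"
```

```text
the job is handed in; nothing more can be done
None
```

The orange slide box stands upright in the bin's narrow compartment, the other boxes and both jars are still standing, and the job was handed in at about 20 s; the hand-in returned no verdict.

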